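# Release the grill plate and catch it

### The job

The contact grill stands open and its lower grill plate has to come out for washing. With one fingertip press the release button at the front right corner of the grill's base all the way down and keep it down, and let the plate spring forward a centimetre or two against the other fingertip, so that it is stopped and trapped while it still lies on the grill, before its front edge runs out past the front of the base. Do not grip or lift the plate, leave everything else on the counter alone, and finish in that pose: one finger still holding the button down, the other still holding the plate back.

Things in the scene. Friction and masses are not known exactly. Their poses are not given: they have to be found in the camera images.
- grill: Contact grill fixed on the counter, opened flat: base 310 mm wide (y), x = -118 to +125 mm, with the loose plate; behind it to +455 mm the lid on its back with its own plate and look-alike button (no part in the job). All under 115 mm high. Origin at counter height under the base's middle; x from front to lid, y left, z up. Bed falls 8 degrees to the front.
- ledge_front (a point): Middle of the front edge of the grill base's bare ledge, in front of the seated plate: at x = -118, y = 0, z = 57 mm of the grill's frame. The ledge is 38 mm deep (x = -118 to -80), as wide as the base, and rises to z = 62 mm at the plate. A fingertip has room to stand over it.
- plate: Loose dark non-stick grill plate, 224 mm wide (y), 170 mm deep (x), 18 mm high with rim, about 0.55 kg, between side cheeks. Origin: middle of its lower front edge, when seated at x = -80, y = 0, z = 62 mm of the grill's frame; axes parallel to the grill's. Its front face is 18 mm high. Let go, it springs forward (-x of the grill) and slides on off the front in half a second unless stopped.
- catch (a point): Middle of the top of the right-hand one of two steel catches, 22 mm wide, 101 mm either side of the middle, just in front of the seated plate's front face; up, they stand 6.5 mm above the bed and hold the plate back. They go down with the button, to below the bed, so that the plate runs over them.
- ejector_pin (a point): Tip of one of the two sprung ejector pins behind the plate, 70 mm either side of the middle. Together they push the plate forward (-x of the grill) with about 6 N when seated, fading to 2 N after 16 mm, their full travel.
- release (a joint): Travel of the release button with its two catches, m: 0 = up (plate held), 0.009 = fully down. The catches are clear of the plate from about 0.007 on. It springs back up when let go; fully down takes about 6 N.
- button_top (a point): Middle of the top of the release button, a black pad 28 (x) by 32 mm (y) on the ledge at the base's right front corner, outside the plate's path. Moves with it. Up, it is at x = -102, y = -133, z = 74 mm of the grill's frame: 22 mm in front of the seated plate's front face, 21 mm outside its side edge, 15 mm above the ledge (6 mm when down). Pressed straight down (8 degrees off vertical).
- spice_jar: Bystander: a small glass spice jar with a black cap, 44 mm in diameter, 100 mm tall, standing beside the grill on the button's side. Origin: centre of its underside.
- pepper_mill: Bystander: a turned wooden pepper mill, 54 mm in diameter, 158 mm tall, standing beside the grill. Origin: centre of its underside.
- oil_bottle: Bystander: a green glass oil bottle, 56 mm in diameter, 190 mm tall, standing beside the grill. Origin: centre of its underside.
- mug: Bystander: a white mug, 80 mm in diameter, 90 mm tall, with a handle, standing to the left of the grill. Origin: centre of its underside.
- turner: Bystander: a kitchen turner, about 260 mm long, lying on the counter between the robot and the grill's front, along the front; it lies lower than 40 mm. Origin: middle of its length.
- bowl: Bystander: a small bowl, 120 mm in diameter, 50 mm tall, on the counter to the right. Origin: centre of its underside.
- side_plate: Bystander: a white side plate, 170 mm in diameter, lying on the counter to the left. Origin: centre of its underside.

How it is judged:
On the way, in this order (a step that is already met when the one before it is completed fails the run):
1. the release button is pressed down by a fingertip (value of joint release above 0.004 m and contact force between the fingers and release above 0.5 N).
2. the plate has sprung out and is stopped against one finger while the other keeps the button down (contact force between the fingers and plate above 0.3 N and contact force between the fingers and release above 0.5 N and value of joint release above 0.006 m and x of plate in the frame of grill between -0.115 and -0.083 m and linear speed of plate below 0.015 m/s), for 0.5 s.
At the end, for the whole second after the job is handed in: The plate lies still on the bed of the grill, 3 to 35 mm forward of its seat, pressed against a finger, not lifted or tilted, and the release button is held down (more than 6 of its 9 mm) by the other finger (all of step 2 and z of plate in the frame of grill below 0.067 m and angle between the z axis of plate and the z axis of grill, either way round below 0.06 rad); the arm keeps its last pose, push and grip.
It fails at once if the plate's front edge ran out past the front of the base (x of plate in the frame of grill below -0.12 m).
It fails at once if the plate was lifted out of its bed (z of plate in the frame of grill above 0.072 m or angle between the z axis of plate and the z axis of grill, either way round above 0.12 rad).
It fails at once if a bystander was disturbed (moved 30 mm or knocked over) (distance of any of spice_jar, pepper_mill, oil_bottle, mug, turner, bowl, side_plate from where it was at the start of the episode above 0.03 m or angle between any of spice_jar, pepper_mill, oil_bottle, mug, bowl's own z axis and vertical above 0.5 rad).
It also fails if it takes over 29 s, if anything falls off the work surface, if the arm or the gripper's body presses on something with over 40 N, if the wrist force passes 120 N, or if a joint passes its speed limit or range.

### The arm

A 6-joint arm with a two-finger parallel gripper is mounted at the origin on the work surface. World frame = base frame: x ahead of the robot, y to its left, z up, the work surface at z = 0. Lengths are in m, angles in rad, forces in N, time in s.
With the tool pointing down it reaches from about 0.25 to 0.725 m from the base axis. Payload 4 kg.
Tool frame: the origin (TCP) lies at the very end of the fingers, on their centre line; the grasp point (between the pads) lies 19 mm behind it; z points along the fingers, y is the line along which they close (so a half turn about z gives the same grasp; the last joint's range is limited). The gripper opens to 85 mm and grips with 20 to 120 N. Pads are 22 mm wide; open, the fingers measure 114 mm over their backs; the gripper's body (76 mm by 85 mm) begins 54 mm behind the grasp point. The pads swing forward as they close: fully open they stand 13 mm farther back than shut.
Start: joints at [-1.282, 0.241, 0.005, 1.335, 0, 1.571], TCP at [0.142, -0.479, 0.231] pointing down, gripper open.
Joint ranges: [-2.72, 2.72], [-1.05, 1.87], [-1.09, 1.28], [-1.99, 2.15], [-1.42, 1.44], [-3.14, 3.14]. Speed limits (rad/s): [2.79, 2.79, 3.14, 3.14, 3.14, 3.14].

### API

Orientations are given as a unit quaternion [x, y, z, w].
In Python, from workcell import telemetry, vision, workorder gives the robot as it stands.
- The arm moves only by the shell command python3 -m inch 'ROWS'. ROWS is JSON, a list of rows, each a list of 3 entries, a list of its own where there are three numbers: the turn, a rotation vector about the tool's x, y, z scaled (see below), then the shift along the tool's x, y, z scaled (see below), then the closure, from -1 (fully open) to 1 (shut). A call has 1 to 10 rows; each row shifts and turns the commanded pose from where the row before left it, along the tool's axes as they then stand; what a row does not reach is not made up. The controller multiplies each number of a shift by 0.3 m and each number of a turn by 360 degrees. A row lasts 1/12 s, in which the tool goes at most 41.7 mm and 7.16 degrees, less where a joint would pass 70% of its speed; a pose out of reach is approached as far as the arm can. A call with a number of a shift or a turn outside -1 to 1 is refused whole. A call with a gripper value outside its range is refused whole. The fingers move at their own pace and stop on an object; the grip force is fixed at half the most. Time passes only in rows, so rows that do not move let the fingers close. It gives the time, the measured TCP pose, the force, the opening and the grip force at its end, in the units of the state.
- telemetry.get_obs(): the state, without advancing time (a new reading comes with each control period).
- vision.camera(name): name is "scene" or "top" or "wrist"; returns a dict with "img" (400x640x3 uint8, red, green, blue), "fov_y" (degrees; the focal length in pixels is half the picture's height over the tangent of half this angle, whatever the lens; pixels are square), "cx", "cy" (the principal point, pixels), "pose" (4x4, takes a point from camera to world coordinates). Camera axes: x right, y up, looking along -z (the intrinsics and any distortion apply to the point x, -y, -z); pixel columns grow to the right and rows downward; lengths in m; the calibration is good to about 2 mm. A picture is of the moment at which its call begins. There is no depth.
- workorder.job_done(): hands the job in; it is judged then, once.
The state is a dict: "clock": time; "joint_pos": joint angles; "joint_vel": joint speeds; "tau": joint torques, N m; "eef_pos": TCP position; "tool_rot": TCP orientation; "ft_force": force on the tool from outside, world axes, zero at the start; "ft_torque": the same for the moment, N m; "grip_width": finger opening in m; "grasp_force": force on a finger pad.
Only numpy, scipy, OpenCV 4.12 (cv2) and the standard library are available. Lean on these libraries where they do the work, as an engineer would, in place of code of your own. Each camera call takes 0.05 s, during which the arm holds its last target. There are 200 camera calls.

## Working session

There is one attempt and no reset: what is moved stays moved. The work goes in short steps, Python scripts to look and compute and a shell command to move; the robot and the scene stay as the last step left them, time stands still between calls to the robot, and variables do not carry over. Pictures are saved under pics/ and viewed, at most 10 in all, crops included, and the job is handed in when it is done.

```bash
mkdir -p pics; ls; python3 - <<'E'
from workcell import telemetry, vision
import cv2,numpy as np
o=telemetry.get_obs(); print({k:np.round(v,3).tolist() for k,v in o.items()})
for n in ["scene","top"]:
    c=vision.camera(n); cv2.imwrite(f"pics/{n}0.png",c["img"][:,:,::-1]); np.savez(f"{n}0.npz",**{k:v for k,v in c.items()})
    print(n,[ (k,c[k]) for k in c if k not in("img","pose")],np.round(c["pose"],3).tolist())
E
```

```text
pics
{'clock': 0.0, 'joint_pos': [-1.282, 0.241, 0.004, 1.335, -0.0, 1.571], 'joint_vel': [-0.002, -0.0, 0.001, -0.001, -0.0, -0.001], 'tau': [0.001, -37.232, 25.241, 0.017, 0.0, -0.0], 'eef_pos': [0.142, -0.479, 0.23], 'tool_rot': [0.99, 0.144, -0.0, -0.001], 'ft_force': [-1.524, -0.684, -0.619], 'ft_torque': [-0.046, -0.011, 0.036], 'grasp_force': 0.0, 'grip_width': 0.085}
scene [('fov_y', 48.91415930791599), ('cx', 319.0258512459919), ('cy', 195.89912093994388)] [[-0.889, -0.395, 0.231, 0.952], [0.457, -0.772, 0.441, 0.721], [0.004, 0.498, 0.867, 1.487], [0.0, 0.0, 0.0, 1.0]]
top [('fov_y', 45.77539733171755), ('cx', 323.30079766552507), ('cy', 204.55391016170543)] [[-0.011, 0.995, -0.098, 0.436], [-1.0, -0.011, -0.002, 0.0], [-0.003, 0.098, 0.995, 1.604], [0.0, 0.0, 0.0, 1.0]]
```

View pics/top0.png

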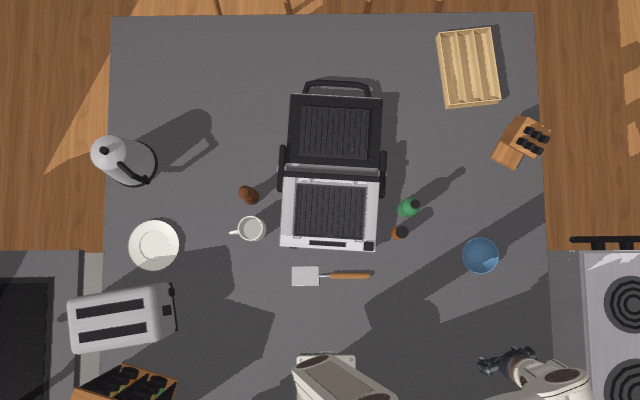

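View pics/scene0.png

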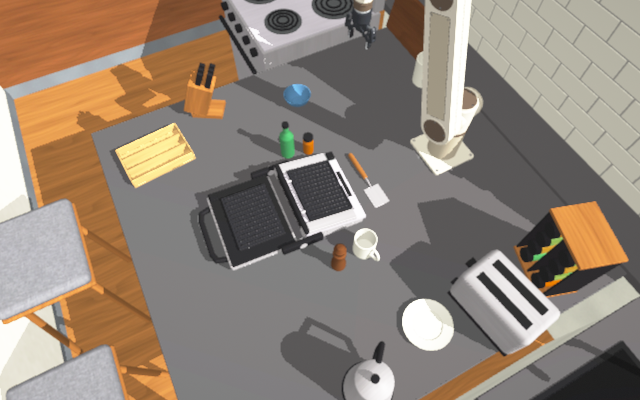

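The top view shows the grill base front edge from about (280,249) to (376,251), with the button at (369,246), the jar at (399,232) and the turner at about (330,276). I'll zoom in on both views for exact pixels.

```bash
python3 - <<'E'
import cv2,numpy as np
a=cv2.imread("pics/top0.png")[165:265,265:425]; b=cv2.imread("pics/scene0.png")[130:240,255:395]
a=cv2.resize(a,None,fx=5,fy=5,interpolation=cv2.INTER_CUBIC); b=cv2.resize(b,None,fx=5,fy=5,interpolation=cv2.INTER_CUBIC)
cv2.imwrite("pics/topz.png",a);cv2.imwrite("pics/scenez.png",b)
E
```

```text
(no output)
```

View pics/topz.png

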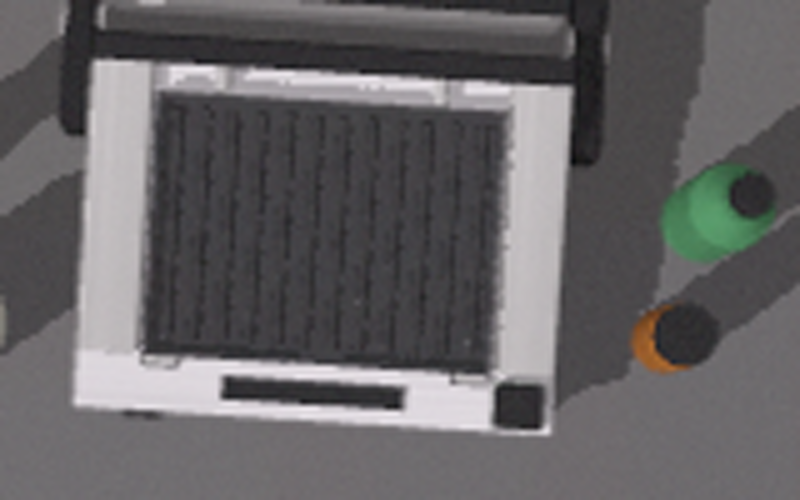

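View pics/scenez.png

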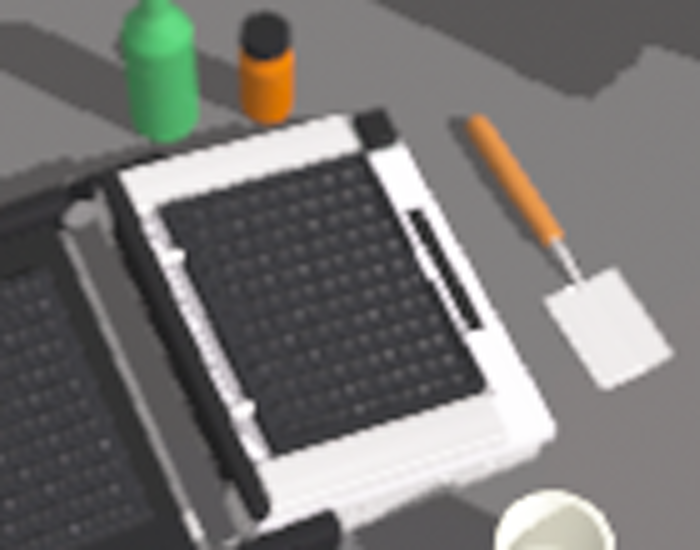

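The zoomed top view shows the base's front corners at (73,405) and (551,432), the button centre at (519,403), and the plate's front corners at (142,350) and (491,372). In the zoomed scene view the button is at (375,128), the left front corner at (553,430), and the plate's front corners at (365,155) and (487,385). Next I'll fit the grill pose to these points.

```bash
cat > h.py <<'E'
import numpy as np,cv2
from scipy.optimize import least_squares
def proj(c,P):
    T=np.linalg.inv(c["pose"]); p=P@T[:3,:3].T+T[:3,3]
    f=200/np.tan(np.radians(float(c["fov_y"]))/2)
    return np.c_[c["cx"]+f*p[:,0]/-p[:,2], c["cy"]-f*p[:,1]/-p[:,2]]
def G(q,P):
    c,s=np.cos(q[2]),np.sin(q[2]); return np.c_[q[0]+c*P[:,0]-s*P[:,1],q[1]+s*P[:,0]+c*P[:,1],P[:,2]]
E
python3 - <<'E'
from h import *
t=np.load("top0.npz"); s=np.load("scene0.npz")
Pt=np.array([[-118,155,57],[-118,-155,57],[-102,-133,74],[-80,112,80],[-80,-112,80]])/1e3
Ut=np.array([[73,405],[551,432],[519,403],[142,350],[491,372]]); Ut=(Ut+.5)/5-.5+[265,165]
Ps=np.array([[-102,-133,74],[-118,155,57],[-80,-112,80],[-80,112,80]])/1e3
Us=np.array([[375,126],[553,430],[365,155],[487,385]]); Us=(Us+.5)/5-.5+[255,130]
ft=lambda q:(proj(t,G(q,Pt))-Ut); fs=lambda q:(proj(s,G(q,Ps))-Us)
for n,f in [("both",lambda q:np.r_[ft(q).ravel(),fs(q).ravel()]),("top",lambda q:ft(q).ravel()),("scene",lambda q:fs(q).ravel())]:
    r=least_squares(f,[.5,0,0],loss="soft_l1"); print(n,r.x.round(4)); print(f(r.x).reshape(-1,2).round(1).tolist())
    print("button",G(r.x,np.array([[-.102,-.133,.074]])).round(4))
E
```

```text
both [ 0.5633 -0.0159 -0.069 ]
[[0.4, -0.1], [0.0, -0.0], [0.4, 0.4], [0.1, -0.3], [-0.1, -0.7], [0.7, 0.3], [0.9, 0.3], [-0.3, -0.5], [0.1, 0.4]]
button [[ 0.4524 -0.1415  0.074 ]]
top [ 0.5628 -0.0151 -0.0674]
[[0.3, 0.1], [-0.1, 0.1], [0.2, 0.5], [-0.1, -0.1], [-0.2, -0.6]]
button [[ 0.4521 -0.141   0.074 ]]
scene [ 0.5642 -0.0173 -0.0709]
[[0.4, 0.2], [0.5, 0.1], [-0.6, -0.6], [-0.3, 0.2]]
button [[ 0.453  -0.1427  0.074 ]]
```

```bash
cat >> h.py <<'E'
from scipy.spatial.transform import Rotation as R
Q=[.5633,-.0159,-.069]
def goto(gx,gy,z,q=Q,pos=None,rot=None):
    """shift in tool axes (units of .3 m) and turn needed (units of 360 deg)"""
    from workcell import telemetry
    o=telemetry.get_obs(); r=R.from_quat(o["tool_rot"])
    tgt=G(q,np.array([[gx,gy,z]]))[0]; goal=R.from_euler('z',q[2])*R.from_quat([1,0,0,0])
    print("at",np.round(o["eef_pos"],4),"tgt",tgt.round(4),"t",round(o["clock"],2))
    print("turn",((r.inv()*goal).as_rotvec()/(2*np.pi)).round(4),"shift after turn",(goal.inv().apply(tgt-o["eef_pos"])/.3).round(4),"shift now",(r.inv().apply(tgt-o["eef_pos"])/.3).round(4))
    print("F",np.round(o["ft_force"],2),"w",round(o["grip_width"],4))
E
python3 -c "
from h import *; goto(-.103,-.081,.14)"; python3 -m inch '[[[0,0,0.019],[0,0,0],-1],[[0,0,0.019],[0,0,0],-1],[[0,0,0.019],[0,0,0],-1]]'; python3 -c "
from h import *; goto(-.103,-.081,.14)"
```

```text
at [ 0.1422 -0.4788  0.2305] tgt [ 0.455  -0.0896  0.14  ] t 0.1
turn [-0.0003  0.0001  0.0569] shift after turn [ 0.9505 -1.366   0.3017] shift now [ 1.3687 -0.946   0.3035]
F [-0.04  0.51 -0.21] w 0.0854
clock: 0.35
eef_pos: [0.1423, -0.4789, 0.2307]
tool_rot: [0.999, -0.038, -0.0, -0.001]
ft_force: [1.0, 0.1, -1.1]
grip_width: 0.0852
grasp_force: 0.0
at [ 0.1423 -0.4789  0.2307] tgt [ 0.455  -0.0896  0.14  ] t 0.35
turn [-0.0002  0.0001 -0.001 ] shift after turn [ 0.9503 -1.3664  0.3024] shift now [ 0.9419 -1.372   0.3037]
F [ 1.01  0.14 -1.13] w 0.0852
```

```bash
python3 -m inch '[[[0,0,-0.001],[0.068,-0.098,0],-1],[[0,0,0],[0.068,-0.098,0],-1],[[0,0,0],[0.068,-0.098,0],-1],[[0,0,0],[0.068,-0.098,0],-1],[[0,0,0],[0.068,-0.098,0],-1],[[0,0,0],[0.068,-0.098,0],-1],[[0,0,0],[0.068,-0.098,0],-1],[[0,0,0],[0.068,-0.098,0],-1],[[0,0,0],[0.068,-0.098,0],-1],[[0,0,0],[0.068,-0.098,0],-1]]'; python3 -m inch '[[[0,0,0],[0.068,-0.098,0],-1],[[0,0,0],[0.068,-0.098,0],-1],[[0,0,0],[0.068,-0.098,0],-1],[[0,0,0],[0.066,-0.092,0],-1],[[0,0,0],[0,0,0.1],-1],[[0,0,0],[0,0,0.1],-1],[[0,0,0],[0,0,0.1],-1],[[0,0,0],[0,0,0],-1]]'; python3 - <<'E'
from h import *; goto(-.103,-.081,.11)
from workcell import vision
c=vision.camera("wrist"); cv2.imwrite("pics/w1.png",c["img"][:,:,::-1])
pts=dict(button=[-102,-133,74],lfR=[-118,-155,57],mid=[-118,0,57],pfR=[-80,-112,80],pfL=[-80,112,80])
for q in (Q,):
    u=proj(c,G(q,np.array(list(pts.values()))/1e3)); print(dict(zip(pts,u.round(0).tolist())))
np.savez("w1.npz",**c)
E
```

```text
clock: 1.18
eef_pos: [0.3652, -0.1972, 0.2311]
tool_rot: [1.0, -0.032, -0.0, -0.0]
ft_force: [0.6, -0.8, -0.5]
grip_width: 0.0854
grasp_force: 0.0
clock: 1.85
eef_pos: [0.4481, -0.087, 0.1356]
tool_rot: [0.999, -0.031, -0.006, -0.001]
ft_force: [-1.0, -0.2, 0.4]
grip_width: 0.0855
grasp_force: 0.0
at [ 0.4481 -0.087   0.1356] tgt [ 0.455  -0.0896  0.11  ] t 1.85
turn [-0.0002  0.0019  0.0011] shift after turn [0.0234 0.007  0.0853] shift now [0.0244 0.0073 0.085 ]
F [-0.96 -0.22  0.44] w 0.0855
{'button': [384.0, 204.0], 'lfR': [403.0, 216.0], 'mid': [219.0, 214.0], 'pfR': [359.0, 178.0], 'pfL': [49.0, 176.0]}
```

View pics/w1.png

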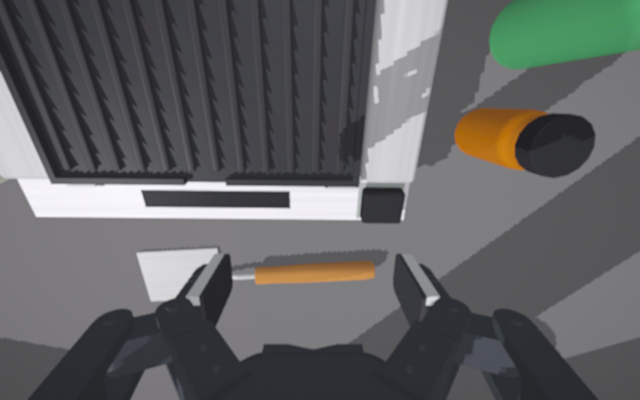

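The wrist picture shows the button at (382,204), where I predicted (384,204), so the fit holds. The right fingertip spans roughly (397,257) to (437,297). I'll check the fingertip geometry against this image.

```bash
python3 - <<'E'
from h import *
from workcell import telemetry
c=np.load("w1.npz"); o=telemetry.get_obs(); r=R.from_quat(o["tool_rot"])
for z in (0,-.013):
  P=np.array([[x,y,z] for y in(.0425,.057,-.0425,-.057) for x in(.011,-.011)]); print(z,np.c_[P[:,1],P[:,0],proj(c,r.apply(P)+o["eef_pos"]).round(0)].tolist())
im=cv2.imread("pics/w1.png")[230:400,140:500]; cv2.imwrite("pics/w1z.png",cv2.resize(im,None,fx=2.2,fy=2.2,interpolation=cv2.INTER_CUBIC))
E
```

```text
0 [[0.0425, 0.011, 392.0, 236.0], [0.0425, -0.011, 389.0, 271.0], [0.057, 0.011, 419.0, 236.0], [0.057, -0.011, 414.0, 271.0], [-0.0425, 0.011, 236.0, 236.0], [-0.0425, -0.011, 239.0, 271.0], [-0.057, 0.011, 210.0, 236.0], [-0.057, -0.011, 214.0, 271.0]]
-0.013 [[0.0425, 0.011, 399.0, 248.0], [0.0425, -0.011, 395.0, 285.0], [0.057, 0.011, 428.0, 248.0], [0.057, -0.011, 422.0, 285.0], [-0.0425, 0.011, 229.0, 247.0], [-0.0425, -0.011, 233.0, 285.0], [-0.057, 0.011, 201.0, 247.0], [-0.057, -0.011, 206.0, 285.0]]
```

View pics/w1z.png

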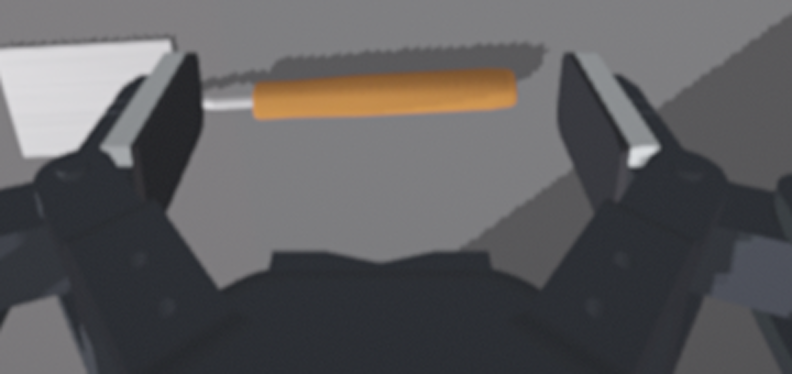

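The pads are about 8.5 mm thick, so the tip centres sit at about ±47 mm, with the tips about 13 mm above the TCP. I'll let the arm settle, then aim for grill x = -100 mm, y = -85 mm.

```bash
python3 -m inch '[[[0,0,0],[0,0,0],-1],[[0,0,0],[0,0,0],-1],[[0,0,0],[0,0,0],-1]]'; python3 -c "
from h import *; goto(-.100,-.085,.09)"
```

```text
clock: 2.15
eef_pos: [0.4544, -0.089, 0.1434]
tool_rot: [0.999, -0.032, 0.002, 0.0]
ft_force: [-0.9, 0.2, 0.9]
grip_width: 0.0853
grasp_force: 0.0
at [ 0.4544 -0.089   0.1434] tgt [ 0.4577 -0.0938  0.09  ] t 2.15
turn [ 0.0001 -0.0006  0.0009] shift after turn [0.0121 0.0153 0.1779] shift now [0.0113 0.0153 0.178 ]
F [-0.9   0.17  0.88] w 0.0853
```

```bash
python3 -m inch '[[[0,0,0.001],[0.012,0.015,0.03],-1],[[0,0,0],[0,0,0.05],-1],[[0,0,0],[0,0,0.05],-1],[[0,0,0],[0,0,0.045],-1],[[0,0,0],[0,0,0],-1],[[0,0,0],[0,0,0],-1],[[0,0,0],[0,0,0],-1],[[0,0,0],[0,0,0],-1]]'; python3 - <<'E'
from h import *; goto(-.100,-.085,.06)
from workcell import vision
c=vision.camera("wrist"); np.savez("w2.npz",**c)
im=c["img"][150:360,150:470,::-1]; cv2.imwrite("pics/w2.png",cv2.resize(im,None,fx=2.4,fy=2.4,interpolation=cv2.INTER_CUBIC))
E
```

```text
clock: 2.82
eef_pos: [0.4572, -0.0935, 0.0899]
tool_rot: [0.999, -0.035, 0.001, 0.0]
ft_force: [-0.4, -0.3, -0.9]
grip_width: 0.0856
grasp_force: 0.0
at [ 0.4572 -0.0935  0.0899] tgt [ 0.4577 -0.0938  0.06  ] t 2.82
turn [ 0.0001 -0.0004 -0.0001] shift after turn [0.0017 0.001  0.0996] shift now [0.0015 0.0009 0.0997]
F [-0.44 -0.28 -0.92] w 0.0856
```

View pics/w2.png

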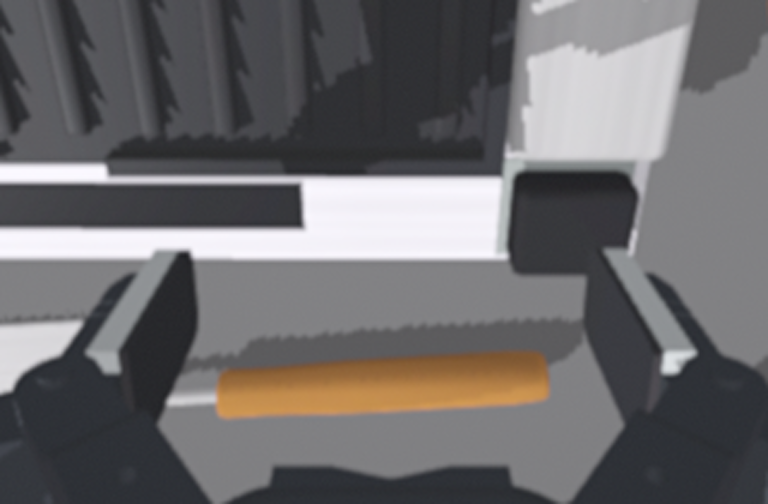

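In this picture the button's rear edge lies at zoomed row 172, columns 510–637, and the right fingertip's front is at (605,250). Before pressing, I'll check that the button and lowered fingertip projections match it.

```bash
python3 - <<'E'
from h import *
from workcell import telemetry
c=np.load("w2.npz"); o=telemetry.get_obs(); r=R.from_quat(o["tool_rot"])
z=lambda P:((proj(c,P)-[150,150]+.5)*2.4).round(0).tolist()
print("button corners rear R,L",z(G(Q,np.array([[-.088,-.149,.076],[-.088,-.117,.076],[-.116,-.149,.072],[-.116,-.117,.072]]))))
print("ledge corner, slot plate R",z(G(Q,np.array([[-.118,-.155,.057],[-.08,-.112,.080],[-.08,-.112,.062],[-.118,-.05,.057]]))))
for dz in(-.013,.016):
  P=np.array([[x,y,dz] for y in(.0425,.051) for x in(.011,-.011)]); print("tip",dz,z(r.apply(P)+o["eef_pos"]))
E
```

```text
button corners rear R,L [[649.0, 179.0], [521.0, 179.0], [631.0, 269.0], [513.0, 269.0]]
ledge corner, slot plate R [[634.0, 248.0], [506.0, 155.0], [495.0, 130.0], [274.0, 248.0]]
tip -0.013 [[591.0, 236.0], [582.0, 323.0], [631.0, 236.0], [620.0, 323.0]]
tip 0.016 [[559.0, 181.0], [553.0, 258.0], [593.0, 181.0], [585.0, 258.0]]
```

The lowered tip lands inside the button's outline with about 2–3 mm of agreement. Descending to just above contact, then pressing.

```bash
python3 -m inch '[[[0,0,0],[0.002,0,0.04],-1],[[0,0,0],[0,0,0.035],-1],[[0,0,0],[0,0,0.01],-1],[[0,0,0],[0,0,0],-1],[[0,0,0],[0,0,0],-1],[[0,0,0],[0,0,0],-1],[[0,0,0],[0,0,0],-1]]'; python3 -m inch '[[[0,0,0],[0,0,0.01],-1],[[0,0,0],[0,0,0.01],-1],[[0,0,0],[0,0,0],-1],[[0,0,0],[0,0,0],-1],[[0,0,0],[0,0,0],-1]]'
```

```text
clock: 3.45
eef_pos: [0.4573, -0.0933, 0.064]
tool_rot: [0.999, -0.035, 0.001, 0.0]
ft_force: [0.0, 0.5, 0.9]
grip_width: 0.0851
grasp_force: 0.0
clock: 3.87
eef_pos: [0.4575, -0.0934, 0.0577]
tool_rot: [0.999, -0.035, 0.001, 0.0]
ft_force: [1.0, -0.6, 4.1]
grip_width: 0.0854
grasp_force: 1.7
```

```bash
python3 -m inch '[[[0,0,0],[0,0,0.008],-1],[[0,0,0],[0,0,0],-1],[[0,0,0],[0,0,0],-1],[[0,0,0],[0,0,0],-1]]'; python3 -m inch '[[[0,0,0],[0,0,0.008],-1],[[0,0,0],[0,0,0],-1],[[0,0,0],[0,0,0],-1],[[0,0,0],[0,0,0],-1]]'
```

```text
clock: 4.2
eef_pos: [0.4555, -0.0931, 0.0548]
tool_rot: [0.999, -0.034, -0.001, 0.0]
ft_force: [-1.5, 0.1, 5.5]
grip_width: 0.0852
grasp_force: 4.6
clock: 4.53
eef_pos: [0.4555, -0.0932, 0.0527]
tool_rot: [0.999, -0.034, -0.001, 0.0]
ft_force: [-2.1, 0.2, 8.1]
grip_width: 0.0855
grasp_force: 6.7
```

```bash
python3 -m inch '[[[0,0,0],[0,0,0.007],-1],[[0,0,0],[0,0,0],-1],[[0,0,0],[0,0,0],-1],[[0,0,0],[0,0,0],-1]]'; python3 -m inch '[[[0,0,0],[0,0,0.005],-1],[[0,0,0],[0,0,0],-1],[[0,0,0],[0,0,0],-1],[[0,0,0],[0,0,0],-1],[[0,0,0],[0,0,0],-1],[[0,0,0],[0,0,0],-1]]'; python3 - <<'E'
from h import *
from workcell import vision,telemetry
o=telemetry.get_obs(); print(np.round(o["ft_force"],2),np.round(o["ft_torque"],3),o["eef_pos"])
c=vision.camera("wrist"); np.savez("w3.npz",**c)
im=c["img"][130:350,150:470,::-1]; cv2.imwrite("pics/w3.png",cv2.resize(im,None,fx=2.4,fy=2.4,interpolation=cv2.INTER_CUBIC))
z=lambda P:((proj(c,G(Q,np.array(P)))-[150,130]+.5)*2.4).round(0).tolist()
print("front right top corner of plate seated / 11mm / 16mm",z([[-.08,-.112,.080],[-.091,-.112,.0785],[-.096,-.112,.078]]),"button rear top up/down",z([[-.088,-.133,.076],[-.087,-.133,.067]]))
E
```

```text
clock: 4.87
eef_pos: [0.4558, -0.0933, 0.0521]
tool_rot: [0.999, -0.034, -0.0, 0.001]
ft_force: [-5.1, 2.0, 19.0]
grip_width: 0.0858
grasp_force: 12.8
clock: 5.37
eef_pos: [0.4559, -0.0933, 0.0517]
tool_rot: [0.999, -0.034, -0.0, 0.001]
ft_force: [-8.4, 3.2, 27.9]
grip_width: 0.0853
grasp_force: 17.5
[-8.36  3.21 27.86] [-0.604  1.591  0.097] [ 0.45592373 -0.09334842  0.05173763]
front right top corner of plate seated / 11mm / 16mm [[539.0, 271.0], [534.0, 318.0], [532.0, 339.0]] button rear top up/down [[639.0, 298.0], [624.0, 272.0]]
```

View pics/w3.png

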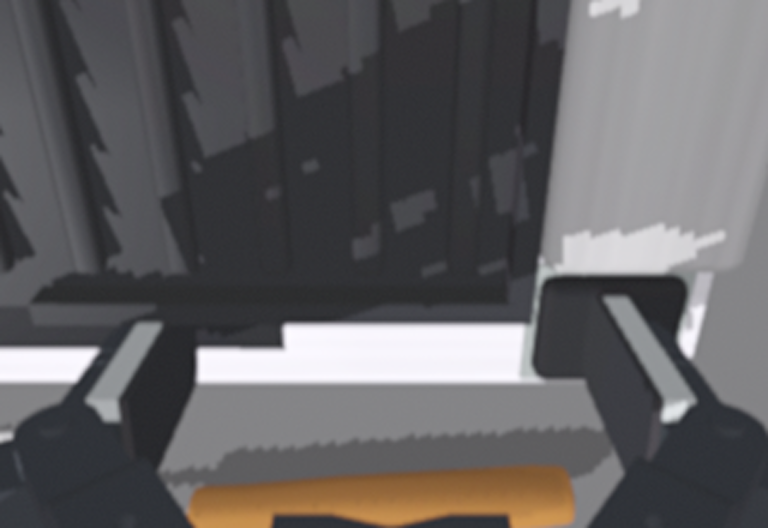

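The picture shows the button bottomed out. The plate's front edge is about 10 mm forward, at rows 305–322, resting against the left fingertip at (175,322). When the plate released, Fx shifted by about -2.5 N and the arm gave 2 mm, so the plate really is in contact. I'll hold briefly and hand in.

```bash
python3 -m inch '[[[0,0,0],[0.003,0,-0.002],-1],[[0,0,0],[0,0,0],-1],[[0,0,0],[0,0,0],-1],[[0,0,0],[0,0,0],-1],[[0,0,0],[0,0,0],-1],[[0,0,0],[0,0,0],-1],[[0,0,0],[0,0,0],-1],[[0,0,0],[0,0,0],-1],[[0,0,0],[0,0,0],-1],[[0,0,0],[0,0,0],-1]]' && python3 -c "
from workcell import workorder; print(workorder.job_done())"
```

```text
clock: 6.25
eef_pos: [0.456, -0.0933, 0.0519]
tool_rot: [0.999, -0.035, -0.001, 0.001]
ft_force: [-9.1, 3.0, 26.5]
grip_width: 0.0858
grasp_force: 16.4
the job is handed in; nothing more can be done
None
```

I handed the job in at 6.25 s with one fingertip holding the release button fully down and the other holding the plate about 10 mm forward of its seat, still on the grill; no verdict came back, so a pass is not confirmed.

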